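# Clamp the loose support arm of the display post

## Robot

A 7-joint arm with a two-finger parallel gripper is mounted at the origin on the work surface. World frame = base frame: x ahead of the robot, y to its left, z up, the work surface at z = 0. Lengths are in m, angles in rad, forces in N, time in s.
With the tool pointing down it reaches from about 0.4 to 0.85 m from the base axis. Payload 10.4 kg.
Tool frame: the origin (TCP) lies midway between the tips of the shut fingers; the grasp point (between the pads) lies 19 mm behind it; z points along the fingers, y is the direction in which the jaws open and shut (so a half turn about z gives the same grasp; the last joint's range is limited). The gripper opens to 85 mm and grips with 20 to 120 N. Pads are 22 mm wide; open, the fingers measure 114 mm over their backs; the gripper's body (76 mm by 85 mm) begins 54 mm behind the grasp point. The pads swing forward as they close: fully open they stand 13 mm farther back than shut.
Start: joints at [1.204, 0.332, -0.065, 1.46, 0.022, 1.35, -0.088], TCP at [0.211, -0.588, 0.198] pointing down, gripper open.
Joint ranges: [-2.6, 2.6], [-0.5, 2.12], [-1.47, 1.34], [0.16, 2.42], [-1.27, 4.41], [0.06, 2.06], [-2.6, 2.6]. Speed limits (rad/s): [2.22, 2.22, 2.79, 2.79, 3.14, 3.14, 3.14].

## Interface

Orientations are given as a unit quaternion [x, y, z, w].
In Python, from workcell import manip, camera, camera_info, workorder, nets gives the robot as it stands.
- The arm moves only by the tool apply_moves, never from a script. Its argument "commands" is a list of rows, each a list of 5 numbers: the shift along the tool's x, y, z in m, then the turn about the tool's z in degrees, then the gripper command: -1 is fully open, 1 is shut, values between are in proportion. A call has 1 to 5 rows; each row shifts and turns the pose as measured when the row begins, along the tool's axes as they then stand; what a row does not reach is not made up. A row lasts 1/12 s, in which the tool goes at most 41.7 mm and 7.16 degrees, less where a joint would pass 70% of its speed; a pose out of reach is approached as far as the arm can. A call is refused whole if a number of a shift passes 0.0417 or a number of a turn 7.16, either way. A call with a gripper value outside its range is refused whole. The fingers move at their own pace and stop on an object; "squeeze" is the grip in N (left out, the last holds). Time passes only in rows, so rows that do not move let the fingers close. It gives the time, the measured TCP pose, the force and the opening at its end, in the units of the state.
- manip.get_obs(): the state, without advancing time (a new reading comes with each control period).
- camera(name): name is "scene" or "top" or "wrist"; returns (picture, depth): 400x640x3 uint8, red, green, blue; 400x640 float32, m along the optical axis (not along the pixel's ray), 0 where there is no reading.
- camera_info(name): a dict with "camera_matrix" (3x3 intrinsics, pixels), "xyz" and "rotation" of the camera in the world; the wrist camera has in their place "T_tool_cam" (4x4, takes a point from camera to tool coordinates, whose origin is the TCP and whose axes are the flange's). Camera axes: x right, y down, z forward; pixel columns grow to the right and rows downward; lengths in m; the calibration is good to about 2 mm. The wrist camera is an equidistant fisheye: a pixel r from the principal point sees the ray r / f radians off the axis. A picture is of the moment at which its call begins: read the wrist's pose just before it. camera_info takes no time and is no camera call.
- workorder.hand_in(): hands the job in, once; it reports no verdict.
Trained networks look in the newest picture that a camera, given by its name, has taken for a name from the list of things; names that differ only in an ending like _2 or _b are one class to them, and where a whole thing is asked for, a point or a joint stands for the part that bears it (a point fixed in the world has none). Each returns a list of dicts, best first, with "conf" (0 to 1); they miss things now and then, are a little off and sometimes report something else, mostly with a low value. They report only what shows in the picture. A call takes as long as a camera call. They do not tell look-alikes from the thing itself.
- nets.look_for(camera, thing): "rect" ([left, top, width, height] in pixels, round what is visible of it).
- nets.place_of(camera, thing): "xy" ([column, row] in pixels: a listed point, or the origin of a listed thing).
The state is a dict: "clock": time; "joint_pos": joint angles; "joint_velocities": joint speeds; "tau": joint torques, N m; "position": TCP position; "ee_rot": TCP orientation; "ft_force": force on the tool from outside, world axes, zero at the start; "torque": the same for the moment, N m; "grip_width": opening from 0.0 (shut) to 1.0 (fully open).
Only numpy, scipy, OpenCV 4.12 (cv2) and the standard library are available. Lean on these libraries where they do the work, as an engineer would, in place of code of your own. Each camera call takes 0.05 s, during which the arm holds its last target. There are 200 camera calls.

## Task

The collar that carries the support arm of the display post is loose. Turn it anticlockwise, seen from above, until its set screw faces the flat ground on the post, then swing the screw's lever over and press it down as far as it will go, so that the screw stays tight on the flat. Leave everything else on the counter where it is.

Things in the scene. Friction and masses are not known exactly. Their poses are not given: they have to be found in the camera images.
- stand: Fixed stand: dark base plate 120 x 120 x 10 mm and a sleeve (60 mm diameter, top 52 mm up) holding an upright steel post, 44 mm diameter. Origin on the post axis at counter height, z up. The post has one flat along its length (14 mm from the axis, 34 mm wide), seen at its top end above the collar; the flat's direction is not given by this body's yaw: it differs every time and must be found.
- post_top (a point): Centre of the post's top end, on the post axis, 112 mm above the counter. Seen from above, the middle of the flat lies 66 to 129 degrees anticlockwise of where the set screw points at the start.
- collar (a joint): Turn of the grey collar (68 mm diameter, 55 to 95 mm above the counter) about the post, rad, growing anticlockwise seen from above, drag 0.14 N m. At 0 the screw points along the stand's +x. Limits -1.75 and 1.75. It says nothing of where the flat is.
- bar_end (a point): Top of the upturned end of the support arm, 91 mm above the counter, 107 mm from the post axis. The arm is a flat grey bar 26 mm wide, 8 mm thick (67 to 75 mm above the counter), fixed to the collar opposite the set screw.
- screw_hub (a point): Centre of the lever's steel hub (24 mm diameter, 16 mm long), on the set screw's level axis, 70 mm from the post axis, 75 mm above the counter. A grey boss, 24 mm diameter, carries it on the collar. The direction from the post axis to this point is the way the screw points.
- lever_ball (a point): Centre of the smooth black ball (20 mm diameter) on the screw's lever, 60 mm from the screw axis; rod 10 mm thick. The lever swings in the upright plane square to the screw axis. A push on the upright lever's ball, anticlockwise and square to the screw axis (2 to 5 N; an oblique push jams), bites the screw on the round and drags the collar along; over the flat the lever gives way.
- lever (a joint): Lever turn, rad, growing = tightening (7 mm per rad). At 0 it leans 0.15 rad back (clockwise side, from above), then goes over and down to the anticlockwise side. On the round it stops at 0.15 to 0.3; square on the flat at about 1.29, ball 25 mm above the screw axis. Press the ball down from above, 10 to 20 N; askew it stops sooner: press again, moving with it. Friction 0.08 N m holds it.
- dish: White ceramic bowl, 96 mm across, 36 mm high, near the stand: not to be moved. Origin under its centre.
- spoon: Serving spoon lying flat, 190 mm long, near the stand: not to be moved.
- tub: Small clear tub with white lid, 62 mm diameter, 55 mm high, near the stand: not to be moved. Origin under its centre.
- jar: Clear jar with red lid, 84 mm diameter, 150 mm high: not to be moved. Origin under its centre.
- red_tray: Open red plastic tray 200 x 270 x 65 mm: not to be moved. Origin under its centre.
- white_basket: Open white slatted basket 220 x 300 x 105 mm: not to be moved. Origin under its centre.
- egg_tray: Empty cardboard egg tray 200 x 200 x 42 mm: not to be moved. Origin under its centre.
Not all that is in view belongs to the job. Of the things that look like the stand, the largest one is meant.

How it is judged:
On the way, in this order (a step that is already met when the one before it is completed fails the run):
1. the collar has been turned some way round the post (its screw hub has moved over 35 mm) (distance of screw_hub from where it was at the start of the episode above 0.035 m), for 0.05 s.
2. the screw has found the flat and the lever is down (past 1.0 rad) (value of joint lever above 1 rad), for 0.2 s.
At the end, for the whole second after the job is handed in: The lever is turned past 1.0 rad and stays there, which only a screw facing the flat within about 25 degrees allows; its hub is over 35 mm from where it started; nothing else on the counter has been moved by more than 30 mm (value of joint lever above 1 rad and distance of screw_hub from where it was at the start of the episode above 0.035 m); the robot touches nothing.
It fails at once if another thing on the counter is moved by more than 30 mm (distance of any of dish, spoon, tub, jar, red_tray, white_basket, egg_tray from where it was at the start of the episode above 0.03 m).
It also fails if it takes over 56 s, if anything falls off the work surface, if the arm or the gripper's body presses on something with over 40 N, if the wrist force passes 120 N, or if a joint passes its speed limit or range.

## Working session

There is one attempt and no reset: what is moved stays moved. The work goes in short steps, Python scripts to look and compute and a tool call to move; the robot and the scene stay as the last step left them, time stands still between calls to the robot, and variables do not carry over. Pictures are saved under pics/ and viewed, about 8 in all and at most 12, crops included, and the job is handed in when it is done.

Besides the shell and the picture viewer there is one more tool, called after "Call:" by a JSON object that holds its "method" and its "body". apply_moves: Moves the arm, as the interface text tells. Its arguments: {"type":"object","properties":{"commands":{"type":"array","items":{"type":"array","items":{"type":"number"}}},"squeeze":{"type":"number"}},"required":["commands"]}

```bash
ls; mkdir -p pics; cat > h.py <<'E'
import numpy as np, cv2
from scipy.spatial.transform import Rotation as R
from workcell import manip, camera, camera_info, workorder, nets
def save(n,p): cv2.imwrite('pics/'+n,p[:,:,::-1])
def world(cam,uv,d=None,z=None):
    i=camera_info(cam);K=np.array(i['camera_matrix']);Rm=np.array(i['rotation']);
    if Rm.shape!=(3,3): Rm=R.from_quat(Rm).as_matrix()
    r=Rm@np.linalg.inv(K)@np.array([uv[0],uv[1],1.]);o=np.array(i['xyz'])
    if z is not None: d=(z-o[2])/r[2]
    return o+d*r
E
python3 - <<'E'
from h import *
o=manip.get_obs();print(o['clock'],o['position'],o['ee_rot'])
for c,zs in (('top',1),('scene',1)):
    p,d=camera(c);save(c+'0.png',p);np.save(c+'d.npy',d)
    i=camera_info(c);print(c,i)
    for t,z in (('post_top',.112),('screw_hub',.075),('lever_ball',.134),('bar_end',.091),('stand',0)):
        for q in nets.place_of(c,t)[:3]: print(t,np.round(q['conf'],2),np.round(q['xy']),np.round(world(c,q['xy'],z=z),3))
E
```

```text
pics
0.0 [ 0.21050122 -0.58802914  0.19732081] [ 9.85263279e-01  1.71043151e-01 -1.53649132e-04 -6.98246305e-04]
top {'camera_matrix': array([[400.436182  ,   0.        , 321.72609274],
       [  0.        , 400.436182  , 192.61350342],
       [  0.        ,   0.        ,   1.        ]]), 'xyz': array([0.31935123, 0.03289624, 1.40265329]), 'rotation': array([-0.70426609,  0.70457608, -0.06612861,  0.05664655])}
post_top 0.94 [323. 203.] [0.512 0.013 0.112]
post_top 0.75 [275. 252.] [0.355 0.164 0.112]
screw_hub 0.74 [283. 236.] [0.406 0.142 0.075]
screw_hub 0.67 [344. 131.] [ 0.769 -0.064  0.075]
screw_hub 0.65 [341. 198.] [ 0.534 -0.051  0.075]
lever_ball 0.63 [348. 196.] [ 0.531 -0.068  0.134]
lever_ball 0.45 [281. 240.] [0.391 0.144 0.134]
lever_ball 0.38 [349. 123.] [ 0.778 -0.076  0.134]
bar_end 0.91 [294. 220.] [0.457 0.106 0.091]
bar_end 0.65 [340. 160.] [ 0.663 -0.045  0.091]
bar_end 0.48 [269. 274.] [0.284 0.185 0.091]
stand 0.94 [279. 255.] [0.347 0.163 0.   ]
stand 0.93 [324. 208.] [0.509 0.006 0.   ]
stand 0.78 [344. 144.] [ 0.744 -0.066  0.   ]
scene {'camera_matrix': ar
[... 284 characters left out ...]
op 0.73 [271. 204.] [ 0.756 -0.023  0.112]
post_top 0.66 [395. 210.] [0.393 0.192 0.112]
post_top 0.58 [335. 193.] [0.528 0.014 0.112]
screw_hub 0.86 [256. 214.] [ 0.807 -0.038  0.075]
screw_hub 0.78 [383. 212.] [0.407 0.145 0.075]
screw_hub 0.57 [326. 192.] [ 0.528 -0.057  0.075]
lever_ball 0.59 [255. 204.] [ 0.813 -0.017  0.134]
lever_ball 0.53 [388. 204.] [0.416 0.178 0.134]
lever_ball 0.37 [323. 178.] [ 0.535 -0.067  0.134]
bar_end 0.93 [366. 207.] [0.458 0.109 0.091]
bar_end 0.89 [420. 212.] [0.304 0.215 0.091]
bar_end 0.66 [291. 204.] [ 0.681 -0.023  0.091]
stand 0.86 [398. 229.] [0.353 0.168 0.   ]
stand 0.84 [269. 219.] [ 0.747 -0.086  0.   ]
stand 0.7 [341. 220.] [0.511 0.031 0.   ]
```

```bash
python3 - <<'E'
from h import *
p=cv2.imread('pics/top0.png');cv2.imwrite('pics/t1.png',cv2.resize(p[95:295,220:420],(600,600),interpolation=cv2.INTER_CUBIC))
p=cv2.imread('pics/scene0.png');cv2.imwrite('pics/s1.png',cv2.resize(p[130:280,220:460],(800,500),interpolation=cv2.INTER_CUBIC))
E
```

```text
(no output)
```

View pics/t1.png

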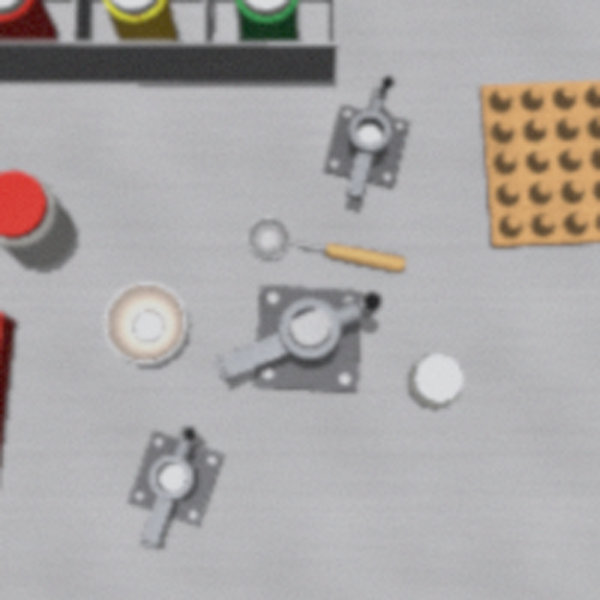

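View pics/s1.png

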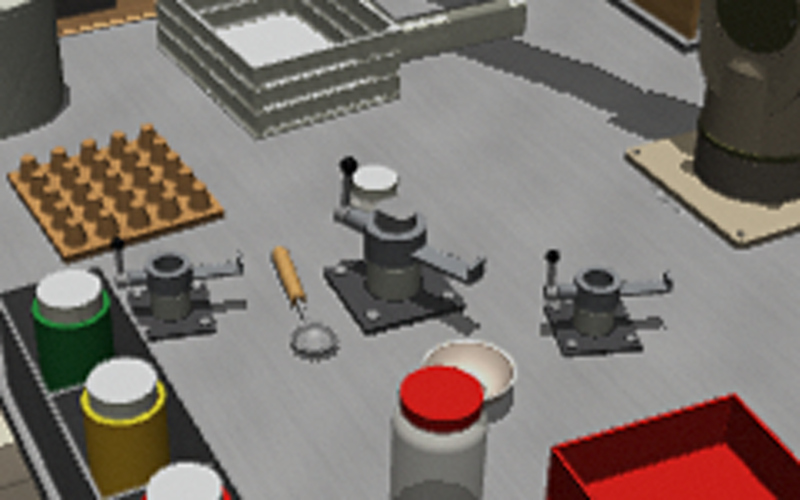

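The lookalikes in the top picture are the small stand at (344,140), the small one at (278,254) and the large one at (323,203). The enlarged crop shows the middle one is clearly the largest, so it is the one meant. Its post is at about (0.512, 0.013), and the screw points at about -63°.

```bash
cat >> h.py <<'E'
def totool(v,o=None):
    o=o or manip.get_obs(); return R.from_quat(o['ee_rot']).inv().apply(v)
def wpix(uv,z,o):
    i=camera_info('wrist');K=np.array(i['camera_matrix']);T=np.array(i['T_tool_cam'])
    x=(np.array(uv,float)-K[:2,2])/K[0,0];r=np.linalg.norm(x)
    ray=np.array([*(x/max(r,1e-9)*np.sin(r)),np.cos(r)])
    Rw=R.from_quat(o['ee_rot']).as_matrix();c=Rw@T[:3,3]+o['position'];ray=Rw@T[:3,:3]@ray
    return c+ray*(z-c[2])/ray[2]
def wproj(P,o):
    i=camera_info('wrist');K=np.array(i['camera_matrix']);T=np.array(i['T_tool_cam'])
    q=R.from_quat(o['ee_rot']).inv().apply(np.array(P)-o['position']);q=T[:3,:3].T@(q-T[:3,3])
    th=np.arctan2(np.hypot(q[0],q[1]),q[2]);return K[:2,2]+K[0,0]*th*q[:2]/np.hypot(q[0],q[1])
E
python3 - <<'E'
from h import *
print(camera_info('wrist'))
o=manip.get_obs();print(totool(np.array([.45,-.06,.36])-o['position'],o), R.from_quat(o['ee_rot']).as_matrix().round(3))
E
```

```text
{'camera_matrix': array([[309.70691629,   0.        , 322.37239162],
       [  0.        , 309.70691629, 201.31081998],
       [  0.        ,   0.        ,   1.        ]]), 'T_tool_cam': array([[-7.53802507e-04, -9.59785283e-01, -2.80734114e-01,
         7.10517948e-02],
       [ 9.99999669e-01, -8.09354721e-04,  8.19440544e-05,
        -2.10326498e-04],
       [-3.05862178e-04, -2.80733959e-01,  9.59785575e-01,
        -1.75872934e-01],
       [ 0.00000000e+00,  0.00000000e+00,  0.00000000e+00,
         1.00000000e+00]])}
[ 0.40343347 -0.41684579 -0.16189289] [[ 0.941  0.337  0.   ]
 [ 0.337 -0.941 -0.   ]
 [ 0.     0.    -1.   ]]
```

Call:
{"method": "apply_moves", "body": {"commands": [[0.01, -0.02, -0.035, 0, 1], [0.027, -0.028, -0.03, 0, 1], [0.027, -0.028, -0.03, 0, 1], [0.027, -0.028, -0.02, 0, 1], [0.027, -0.028, -0.02, 0, 1]]}}

```text
clock: 1.02
position: [0.268, -0.435, 0.3224]
ee_rot: [0.986, 0.165, -0.003, -0.005]
ft_force: [0.4, -0.5, 0.5]
grip_width: 0.296
```

Call:
{"method": "apply_moves", "body": {"commands": [[0.027, -0.028, -0.02, 0, 1], [0.027, -0.028, -0.01, 0, 1], [0.027, -0.028, 0, 0, 1], [0.027, -0.028, 0, 0, 1], [0.027, -0.028, 0, 0, 1]]}}

```text
clock: 1.43
position: [0.3517, -0.255, 0.3588]
ee_rot: [0.986, 0.164, -0.001, -0.0]
ft_force: [1.0, 0.3, 0.9]
grip_width: 0.004
```

Call:
{"method": "apply_moves", "body": {"commands": [[0.027, -0.028, 0, 0, 1], [0.027, -0.028, 0, 0, 1], [0.027, -0.028, 0, 0, 1], [0.027, -0.028, 0, 0, 1], [0.027, -0.028, 0, 0, 1]]}}

```text
clock: 1.85
position: [0.436, -0.0688, 0.3606]
ee_rot: [0.987, 0.163, 0.001, 0.003]
ft_force: [1.3, -1.1, -0.0]
grip_width: -0.001
```

```bash
cat > look.py <<'E'
from h import *
import sys
def look(n,crop=None):
    o=manip.get_obs();p,d=camera('wrist');save(n,p);np.save('wd.npy',d)
    print(o['clock'],o['position'].round(4),np.degrees(R.from_quat(o['ee_rot']).as_euler('zyx')).round(1),o['ft_force'].round(1))
    for t,z in (('post_top',.112),('screw_hub',.075),('lever_ball',.134),('bar_end',.091)):
        for q in nets.place_of('wrist',t)[:2]: print(t,np.round(q['conf'],2),np.round(q['xy']),wpix(q['xy'],z,o).round(4))
look(sys.argv[1])
E
python3 look.py w1.png
```

```text
1.85 [ 0.436  -0.0688  0.3606] [-18.8   0.2 179.7] [ 1.3 -1.1 -0. ]
post_top 0.55 [285.  95.] [0.5117 0.0086 0.112 ]
post_top 0.16 [294. 100.] [ 0.5084 -0.0045  0.112 ]
screw_hub 0.76 [188. 141.] [0.4016 0.1426 0.075 ]
screw_hub 0.73 [334.  93.] [ 0.5387 -0.0541  0.075 ]
lever_ball 0.76 [337.  97.] [ 0.5302 -0.0572  0.134 ]
lever_ball 0.48 [181. 146.] [0.4049 0.1269 0.134 ]
bar_end 0.62 [487.  57.] [ 0.6851 -0.2569  0.091 ]
bar_end 0.59 [217. 108.] [0.4667 0.1039 0.091 ]
```

```bash
python3 - <<'E'
from h import *
p=cv2.imread('pics/w1.png');cv2.imwrite('pics/w1c.png',cv2.resize(p[40:160,200:360],(800,600),interpolation=cv2.INTER_CUBIC))
E
```

```text
(no output)
```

View pics/w1c.png

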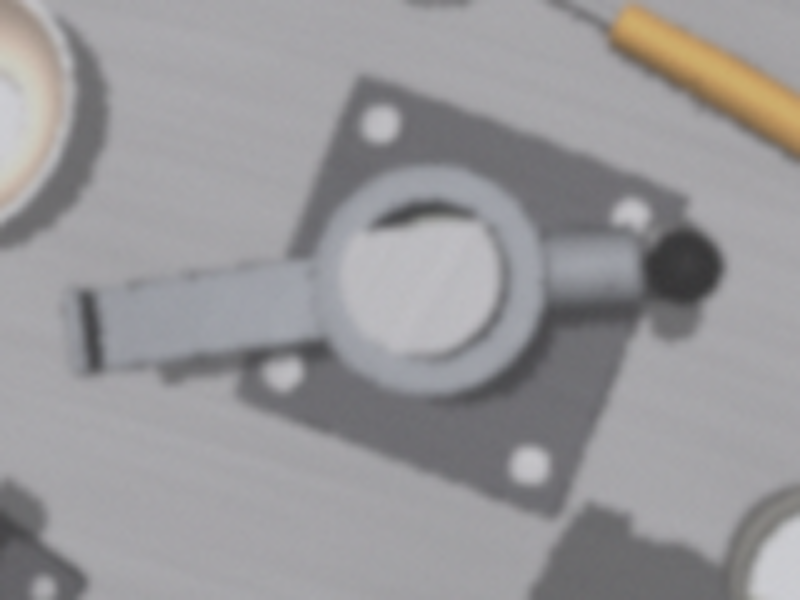

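The close-up shows the flat's chord on the post top, running from crop (362,232) to (480,215). It faces the picture's top. The ball is at (683,265) and the bar end at (82,330).

```bash
cat >> h.py <<'E'
def ang(a,b): d=np.array(b)-np.array(a); return np.degrees(np.arctan2(d[1],d[0]))
E
python3 - <<'E'
from h import *
o=manip.get_obs()
f=lambda u,v,z: wpix((200+u/5,40+v/5),z,o)
a=f(362,232,.112);b=f(480,215,.112);c=f(420,283,.112)
print(a,b,np.linalg.norm(a-b),'flat dir',ang(b,a)-90)
print('circle L,R,bot',f(338,280,.112),f(500,280,.112),f(420,357,.112))
be=f(85,330,.091);hub=f(610,270,.085);print('bar',be,'hub',hub, ang(be,hub))
print('ctr',c, 'collar L R',f(315,280,.095),f(545,280,.095),f(430,168,.095),f(430,395,.095))
print(ang(be,c),ang(c,hub))
E
```

```text
[0.5176073  0.02673219 0.112     ] [ 0.53149439 -0.00251018  0.112     ] 0.03237232792594001 flat dir 25.402875546755837
circle L,R,bot [0.50307229 0.02889716 0.112     ] [ 0.51613247 -0.0133721   0.112     ] [0.4894605 0.0006946 0.112    ]
bar [0.46850889 0.10177083 0.091     ] hub [ 0.52967585 -0.04018426  0.085     ] -66.68929462842917
ctr [0.50881368 0.00707252 0.112     ] collar L R [0.50122302 0.03833358 0.095     ] [ 0.52059242 -0.0240097   0.095     ] [0.54136731 0.01710187 0.095     ] [ 0.47946588 -0.00346408  0.095     ]
-66.94478380676456 -66.18026559150698
```

Call:
{"method": "apply_moves", "body": {"commands": [[0.026, -0.025, 0, -2, 1], [0.027, -0.026, 0.01, -2, 1], [0.027, -0.026, 0.02, -1, 1], [0.027, -0.026, 0.03, 0, 1], [0.027, -0.026, 0.03, 0, 1]]}}

```text
clock: 2.52
position: [0.5137, 0.0777, 0.2789]
ee_rot: [0.981, 0.193, 0.005, 0.006]
ft_force: [1.2, -1.5, -0.1]
grip_width: -0.005
```

```bash
cat > g.py <<'E'
# usage: post-relative pose: azimuth, radial/tangential, tool x azimuth
from h import *
o=manip.get_obs();c=np.array([.511,.007]);p=o['position'];M=R.from_quat(o['ee_rot']).as_matrix()
ax=np.degrees(np.arctan2(M[1,0],M[0,0]))
v=np.array([*(c-p[:2]),0]);print('t',round(o['clock'],2),'p',p.round(4),'toolx az',ax.round(1),'tilt z',M[:,2].round(3),'post in tool',(M.T@v)[:2].round(4),'F',o['ft_force'].round(1),'j',o['joint_pos'].round(2))
E
python3 g.py
```

```text
t 2.52 p [0.5137 0.0777 0.2789] toolx az 22.2 tilt z [ 0.012 -0.01  -1.   ] post in tool [-0.0293  0.0644] F [ 1.2 -1.5 -0.1] j [ 0.51  0.12 -0.82  1.58  0.1   1.47 -1.5 ]
```

Call:
{"method": "apply_moves", "body": {"commands": [[0.01, -0.006, 0.02, -1, 1], [0.008, -0.005, 0.035, -1, 1], [0, 0, 0.035, 0, 1], [0, 0, 0.035, 0, 1], [0, 0, 0.035, 0, 1]]}}

```text
clock: 2.93
position: [0.5318, 0.0945, 0.113]
ee_rot: [0.978, 0.21, 0.007, 0.006]
ft_force: [1.5, -0.3, -0.3]
grip_width: -0.001
```

```bash
python3 g.py
```

```text
t 2.93 p [0.5318 0.0945 0.113 ] toolx az 24.2 tilt z [ 0.017 -0.008 -1.   ] post in tool [-0.0549  0.0713] F [ 1.5 -0.3 -0.3] j [ 0.43  0.3  -0.81  1.77  0.25  1.16 -1.6 ]
```

Call:
{"method": "apply_moves", "body": {"commands": [[0, -0.002, 0.03, 0, 1], [0, -0.002, 0.022, 0, 1], [0, 0, 0.002, 0, 1], [-0.012, 0, 0, 0, 1], [-0.012, 0, 0, 0, 1]]}}

```text
clock: 3.35
position: [0.5051, 0.0778, 0.0477]
ee_rot: [0.979, 0.204, -0.0, 0.006]
ft_force: [-0.8, -0.3, 0.0]
grip_width: -0.005
```

```bash
python3 g.py
```

```text
t 3.35 p [0.5051 0.0778 0.0477] toolx az 23.5 tilt z [ 0.002 -0.012 -1.   ] post in tool [-0.0229  0.0673] F [-0.8 -0.3  0. ] j [ 0.45  0.33 -0.79  1.9   0.29  1.03 -1.63]
```

Call:
{"method": "apply_moves", "body": {"commands": [[-0.005, -0.003, -0.005, -5, 1], [-0.006, -0.003, -0.004, -5, 1], [-0.006, -0.002, 0, -5, 1], [-0.006, -0.002, 0, -5, 1]]}}

```text
clock: 3.68
position: [0.4811, 0.0677, 0.0604]
ee_rot: [0.928, 0.372, -0.001, 0.008]
ft_force: [0.4, -0.2, -0.4]
grip_width: 0.002
```

```bash
python3 g.py
```

```text
t 3.68 p [0.4811 0.0677 0.0604] toolx az 43.6 tilt z [ 0.004 -0.016 -1.   ] post in tool [-0.0202  0.0646] F [ 0.4 -0.2 -0.4] j [ 0.55  0.27 -0.87  1.94  0.25  1.04 -1.25]
```

Call:
{"method": "apply_moves", "body": {"commands": [[-0.006, -0.005, 0, -5, 1], [-0.006, -0.004, 0, -5, 1], [-0.006, -0.003, 0, -5, 1], [-0.006, -0.002, 0, -5, 1]]}}

```text
clock: 4.02
position: [0.4575, 0.0524, 0.0654]
ee_rot: [0.847, 0.531, -0.002, 0.01]
ft_force: [-0.2, -0.1, -0.1]
grip_width: 0.004
```

```bash
python3 g.py; python3 - <<'E'
from h import *
p,d=camera('top');save('t2.png',p);q=p[140:260,240:400];save('t2c.png',cv2.resize(q,(640,480),interpolation=cv2.INTER_CUBIC))
for t,z in (('screw_hub',.075),('lever_ball',.134)):
    for q in nets.place_of('top',t)[:3]: print(t,round(q['conf'],2),world('top',q['xy'],z=z).round(3))
E
```

```text
t 4.02 p [0.4575 0.0524 0.0654] toolx az 64.2 tilt z [ 0.008 -0.02  -1.   ] post in tool [-0.0176  0.068 ] F [-0.2 -0.1 -0.1] j [ 0.65  0.2  -0.94  2.    0.21  1.03 -0.84]
screw_hub 0.74 [ 0.543 -0.054  0.075]
screw_hub 0.66 [ 0.782 -0.072  0.075]
screw_hub 0.48 [0.391 0.143 0.075]
lever_ball 0.56 [ 0.781 -0.067  0.134]
lever_ball 0.52 [0.395 0.14  0.134]
lever_ball 0.47 [ 0.536 -0.057  0.134]
```

View pics/t2c.png

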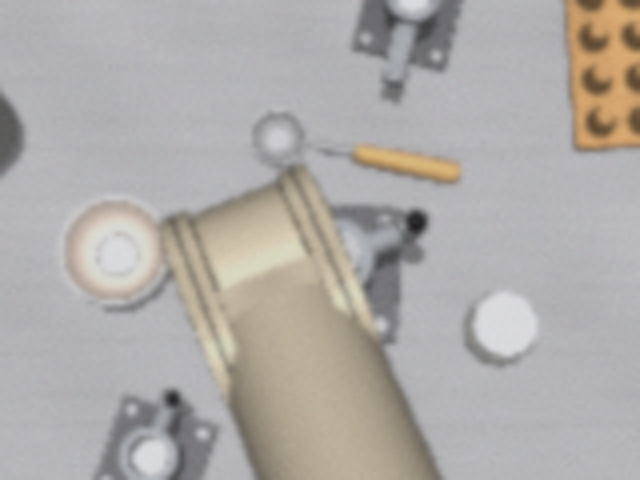

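```bash
python3 look.py w2.png; python3 -c "
import cv2;p=cv2.imread('pics/w2.png');cv2.imwrite('pics/w2c.png',p)"
```

```text
4.1667 [0.4579 0.0523 0.0652] [-63.8   0.5 178.9] [-0.4  0.6 -1. ]
post_top 0.84 [ 93. 159.] [0.3787 0.1553 0.112 ]
screw_hub 0.97 [175. 139.] [0.4089 0.1441 0.075 ]
screw_hub 0.7 [485. 307.] [ 0.5392 -0.0543  0.075 ]
lever_ball 0.96 [141. 161.] [0.4193 0.1358 0.134 ]
lever_ball 0.64 [518. 367.] [ 0.5349 -0.0595  0.134 ]
bar_end 0.67 [ 40. 173.] [0.3082 0.1804 0.091 ]
bar_end 0.66 [598. 209.] [ 0.6451 -0.0171  0.091 ]
```

View pics/w2c.png

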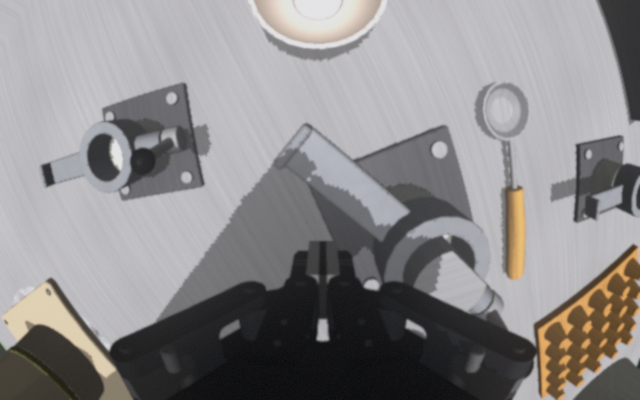

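```bash
python3 - <<'E'
from h import *
o=manip.get_obs()
a=wpix((302,137),.083,o);c=wpix((436,262),.095,o);h=wpix((490,300),.085,o)
print(a,c,h,ang(a,c),ang(c,h),wproj([.511,.007,.112],o),wproj([*o['position'][:2],.0652],o))
for P in [(.4685,.1018,.091),(.4761,.085,.075)]: print(wproj(P,o))
d=np.load('wd.npy');print(d[240:270:6,310:335:6])
E
```

```text
[0.47381488 0.11218713 0.083     ] [0.51072161 0.02083845 0.095     ] [ 0.54038849 -0.03697624  0.085     ] -68.00028876264822 -62.83594479101554 [453.40365608 296.09248749] [322.99199091 232.90050607]
[301.04648616 162.41441093]
[329.05041451 178.53191502]
[[0.2598353  0.2606926  0.26318452 0.26027766 0.25044957]
 [0.14420599 0.14365284 0.14412571 0.1440093  0.14459531]
 [0.137686   0.13673058 0.1378501  0.136668   0.13765205]
 [0.13232754 0.13228941 0.13235614 0.1320419  0.13187116]
 [0.12679464 0.12649134 0.12525709 0.12637301 0.12688953]]
```

```bash
python3 - <<'E'
from h import *
d=np.load('wd.npy');i=camera_info('wrist');K=i['camera_matrix'];T=i['T_tool_cam']
for col in (308,322,336):
  for r in range(200,330,8):
    x=(np.array([col,r])-K[:2,2])/K[0,0];n=np.linalg.norm(x)
    ray=np.array([*(x/n*np.sin(n)),np.cos(n)]);P=T[:3,:3]@(ray/ray[2]*d[r,col])+T[:3,3];print(col,r,d[r,col].round(3),P.round(3))
p=cv2.imread('pics/w2.png');cv2.imwrite('pics/w2d.png',cv2.resize(p[180:340,220:430],(788,600),interpolation=cv2.INTER_CUBIC))
E
```

```text
308 200 0.25 [ 0.002 -0.012  0.065]
308 208 0.253 [-0.005 -0.012  0.066]
308 216 0.256 [-0.012 -0.012  0.066]
308 224 0.257 [-0.019 -0.012  0.066]
308 232 0.259 [-0.026 -0.012  0.066]
308 240 0.263 [-0.034 -0.013  0.067]
308 248 0.141 [ 0.011 -0.007 -0.046]
308 256 0.132 [ 0.011 -0.007 -0.056]
308 264 0.127 [ 0.011 -0.006 -0.062]
308 272 0.12 [ 0.011 -0.006 -0.068]
308 280 0.112 [ 0.012 -0.006 -0.077]
308 288 0.107 [ 0.012 -0.005 -0.082]
308 296 0.101 [ 0.012 -0.005 -0.088]
308 304 0.089 [ 0.017 -0.005 -0.099]
308 312 0.084 [ 0.018 -0.004 -0.104]
308 320 0.086 [ 0.014 -0.005 -0.103]
308 328 0.087 [ 0.011 -0.005 -0.103]
322 200 0.24 [ 0.005 -0.001  0.055]
322 208 0.242 [-0.002 -0.001  0.055]
322 216 0.245 [-0.009 -0.001  0.056]
322 224 0.258 [-0.019 -0.001  0.067]
322 232 0.26 [-0.026 -0.001  0.066]
322 240 0.263 [-0.034 -0.001  0.067]
322 248 0.141 [ 0.011 -0.001 -0.046]
322 256 0.133 [ 0.011 -0.001 -0.055]
322 264 0.125 [ 0.011 -0.001 -0.063]
322 272 0.119 [ 0.011 -0.001 -0.069]
322 280 0.117 [ 0.009 -0.001 -0.072]
322 288 0.12 [ 0.005 -0.001 -0.071]
322 296 0.122 [ 0.    -0.001 -0.07 ]
322 304 0.121 [-0.003 -0.001 -0.071]
322 312 0.123 [-0.008 -0.001 -0.071]
322 320 0.288 [-0.121 -0.001  0.068]
322 328 0.29 [-0.131 -0.001  0.067]
336 200 0.172 [ 0.024  0.007 -0.011]
336 208 0.242 [-0.002  0.01   0.055]
336 216 0.244 [-0.008  0.01   0.055]
336 224 0.246 [-0.015  0.01   0.055]
336 232 0.249 [-0.022  0.011  0.056]
336 240 0.251 [-0.029  0.011  0.056]
336 248 0.142 [ 0.011  0.006 -0.046]
336 256 0.132 [ 0.011  0.006 -0.056]
336 264 0.126 [ 0.011  0.005 -0.062]
336 272 0.12 [ 0.011  0.005 -0.068]
336 280 0.113 [ 0.011  0.005 -0.076]
336 288 0.107 [ 0.012  0.004 -0.082]
336 296 0.101 [ 0.012  0.004 -0.087]
336 304 0.098 [ 0.011  0.004 -0.091]
336 312 0.087 [ 0.015  0.004 -0.101]
336 320 0.089 [ 0.012  0.004 -0.101]
336 328 0.089 [ 0.01   0.004 -0.102]
```

View pics/w2d.png

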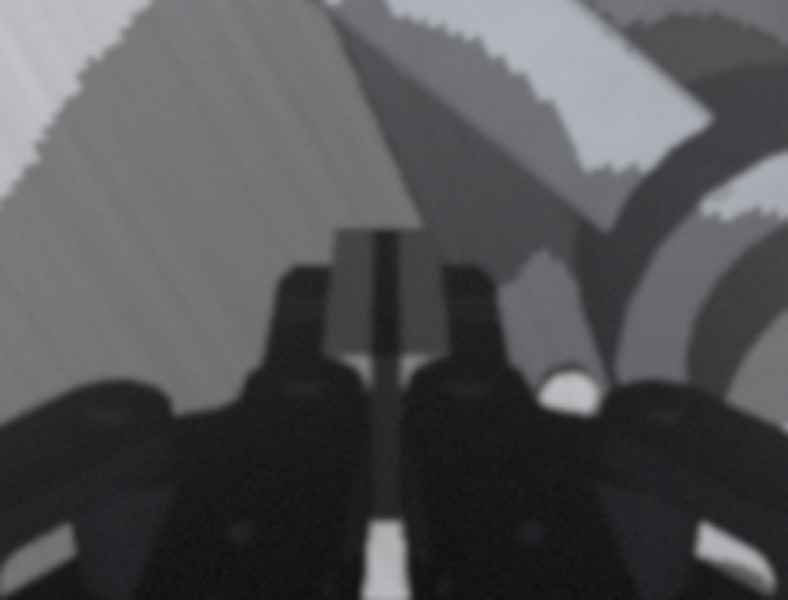

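The wrist depth shows the shut fingertips end about 41 mm behind the reported TCP, at tool z ≈ -0.043. That means the fingers passed over the bar without touching it. I'll go back to the near side and work about 41 mm lower.

Call:
{"method": "apply_moves", "body": {"commands": [[0, 0, -0.03, 7, 1], [0, 0, -0.03, 7, 1], [0, 0, -0.01, 7, 1], [0, 0, 0, 7, 1], [0, 0, 0, 7, 1]]}}

```text
clock: 4.83
position: [0.4566, 0.0571, 0.1371]
ee_rot: [0.97, 0.243, 0.0, 0.008]
ft_force: [-1.0, -0.5, 0.3]
grip_width: -0.003
```

```bash
python3 g.py
```

```text
t 4.83 p [0.4566 0.0571 0.1371] toolx az 28.1 tilt z [ 0.004 -0.015 -1.   ] post in tool [0.0244 0.0698] F [-1.  -0.5  0.3] j [ 0.65  0.08 -0.91  1.92  0.09  1.17 -1.37]
```

Call:
{"method": "apply_moves", "body": {"commands": [[0.024, -0.002, 0, 2, 1], [0.024, -0.002, 0, 2, 1], [0.022, -0.002, 0, 0, 1], [0, -0.001, 0.03, 0, 1], [0, 0, 0.03, 0, 1]]}}

```text
clock: 5.25
position: [0.525, 0.0955, 0.0814]
ee_rot: [0.98, 0.199, 0.006, 0.01]
ft_force: [-0.1, -1.4, -0.6]
grip_width: -0.001
```

```bash
python3 g.py
```

```text
t 5.25 p [0.525  0.0955 0.0814] toolx az 22.9 tilt z [ 0.016 -0.016 -1.   ] post in tool [-0.0474  0.0761] F [-0.1 -1.4 -0.6] j [ 0.48  0.35 -0.88  1.82  0.32  1.11 -1.69]
```

Call:
{"method": "apply_moves", "body": {"commands": [[0, 0, 0.022, 0, 1], [0, 0, 0.02, 0, 1], [0, 0, 0.008, 0, 1], [0, 0, 0, 0, 1], [-0.01, 0, 0, 0, 1]]}}

```text
clock: 5.67
position: [0.515, 0.0936, 0.0236]
ee_rot: [0.98, 0.198, 0.003, 0.007]
ft_force: [-0.1, -0.1, 0.6]
grip_width: 0.004
```

```bash
python3 g.py
```

```text
t 5.67 p [0.515  0.0936 0.0236] toolx az 22.8 tilt z [ 0.008 -0.013 -1.   ] post in tool [-0.0373  0.0782] F [-0.1 -0.1  0.6] j [ 0.45  0.41 -0.85  1.89  0.38  1.01 -1.73]
```

Call:
{"method": "apply_moves", "body": {"commands": [[-0.006, 0.001, 0.004, 0, 1], [-0.006, 0, 0.003, 0, 1], [-0.006, -0.002, 0.001, -5, 1], [-0.006, -0.002, 0.001, -5, 1]]}}

```text
clock: 6.0
position: [0.4938, 0.0864, 0.0176]
ee_rot: [0.959, 0.283, 0.005, 0.008]
ft_force: [2.6, 1.7, 1.1]
grip_width: -0.005
```

```bash
python3 g.py
```

```text
t 6.0 p [0.4938 0.0864 0.0176] toolx az 32.9 tilt z [ 0.015 -0.013 -1.   ] post in tool [-0.0287  0.076 ] F [2.6 1.7 1.1] j [ 0.51  0.38 -0.89  1.95  0.38  0.97 -1.56]
```

Call:
{"method": "apply_moves", "body": {"commands": [[-0.008, -0.003, 0.001, -5, 1], [-0.008, -0.003, 0.001, -5, 1], [-0.008, -0.003, 0.001, -5, 1], [-0.008, -0.003, 0.001, -5, 1]]}}

```text
clock: 6.33
position: [0.4657, 0.0749, 0.0172]
ee_rot: [0.892, 0.453, 0.009, 0.012]
ft_force: [2.2, 1.1, -0.1]
grip_width: 0.002
```

```bash
python3 g.py
```

```text
t 6.33 p [0.4657 0.0749 0.0172] toolx az 53.8 tilt z [ 0.027 -0.013 -1.   ] post in tool [-0.0281  0.0766] F [ 2.2  1.1 -0.1] j [ 0.63  0.33 -0.99  2.03  0.37  0.94 -1.19]
```

Call:
{"method": "apply_moves", "body": {"commands": [[-0.008, -0.003, 0.001, -5, 1], [-0.008, -0.003, 0.001, -5, 1], [-0.008, -0.003, 0.001, -5, 1], [-0.008, -0.003, 0.001, -5, 1], [-0.008, -0.003, 0.001, -5, 1]]}}

```text
clock: 6.75
position: [0.4395, 0.0459, 0.0164]
ee_rot: [0.765, 0.644, 0.011, 0.018]
ft_force: [2.4, 1.7, 0.2]
grip_width: 0.002
```

```bash
python3 g.py
```

```text
t 6.75 p [0.4395 0.0459 0.0164] toolx az 80.2 tilt z [ 0.041 -0.014 -0.999] post in tool [-0.0261  0.077 ] F [2.4 1.7 0.2] j [ 0.83  0.27 -1.12  2.11  0.35  0.9  -0.66]
```

Call:
{"method": "apply_moves", "body": {"commands": [[-0.007, -0.003, 0, -5, 1], [-0.007, -0.003, 0, -5, 1], [-0.007, -0.003, 0, -5, 1], [-0.007, -0.003, 0, -5, 1], [-0.007, -0.003, 0, -5, 1]]}}

```text
clock: 7.17
position: [0.4269, 0.0102, 0.0194]
ee_rot: [0.598, 0.801, 0.008, 0.025]
ft_force: [0.6, 2.0, -1.7]
grip_width: -0.002
```

```bash
python3 g.py; python3 look.py w3.png
```

```text
t 7.17 p [0.4269 0.0102 0.0194] toolx az 106.4 tilt z [ 0.05  -0.016 -0.999] post in tool [-0.0269  0.0796] F [ 0.6  2.  -1.7] j [ 1.03  0.25 -1.24  2.15  0.34  0.89 -0.12]
7.1667 [0.4269 0.0102 0.0194] [-106.5    2.9  179.1] [ 0.6  2.  -1.7]
post_top 0.6 [601. 378.] [ 0.6524 -0.0206  0.112 ]
screw_hub 0.68 [599. 367.] [ 0.7355 -0.0482  0.075 ]
screw_hub 0.59 [565. 292.] [0.5812 0.0296 0.075 ]
lever_ball 0.81 [618. 360.] [0.5897 0.0194 0.134 ]
lever_ball 0.59 [612. 394.] [ 0.6362 -0.0156  0.134 ]
bar_end 0.93 [570. 359.] [ 0.6176 -0.0158  0.091 ]
```

Call:
{"method": "apply_moves", "body": {"commands": [[-0.007, -0.003, 0, -5, 1], [-0.006, -0.003, 0, -4, 1]]}}

```text
clock: 7.58
position: [0.4259, -0.0015, 0.0197]
ee_rot: [0.537, 0.843, 0.007, 0.026]
ft_force: [0.4, 1.9, -0.6]
grip_width: -0.003
```

```bash
python3 g.py
```

```text
t 7.58 p [ 0.4259 -0.0015  0.0197] toolx az 115.0 tilt z [ 0.051 -0.016 -0.999] post in tool [-0.0283  0.0806] F [ 0.4  1.9 -0.6] j [ 1.09  0.26 -1.27  2.15  0.35  0.89  0.05]
```

Call:
{"method": "apply_moves", "body": {"commands": [[0.012, 0, 0, 0, 1], [0.01, 0, -0.01, 0, 1], [0, 0, -0.04, 0, 1], [0, 0, -0.04, 0, 1], [0, 0, -0.04, 0, 1]]}}

```text
clock: 8.0
position: [0.4062, 0.0174, 0.1022]
ee_rot: [0.543, 0.84, 0.002, 0.018]
ft_force: [-0.8, -1.4, -0.7]
grip_width: 0.002
```

Call:
{"method": "apply_moves", "body": {"commands": [[0, 0.005, -0.04, 0, 1], [-0.014, 0.024, -0.03, 0, 1], [-0.014, 0.024, -0.02, 0, 1], [-0.014, 0.024, 0, 0, 1], [-0.014, 0.024, 0, 0, 1]]}}

```text
clock: 8.42
position: [0.493, 0.0112, 0.2053]
ee_rot: [0.549, 0.835, -0.008, 0.029]
ft_force: [-2.1, -1.1, 3.7]
grip_width: 0.002
```

```bash
python3 g.py; python3 look.py w4.png
```

```text
t 8.42 p [0.493  0.0112 0.2053] toolx az 113.3 tilt z [ 0.039 -0.046 -0.998] post in tool [-0.011   0.0148] F [-2.1 -1.1  3.7] j [ 1.15  0.21 -1.42  1.77  0.27  1.32  0.09]
8.4167 [0.493  0.0112 0.2053] [-113.3    2.2  177.4] [-2.1 -1.1  3.7]
post_top 0.79 [476. 301.] [ 0.7193 -0.0445  0.112 ]
screw_hub 0.81 [402. 185.] [0.5748 0.0373 0.075 ]
screw_hub 0.77 [287.  22.] [0.4031 0.1412 0.075 ]
lever_ball 0.88 [421. 213.] [0.5806 0.0307 0.134 ]
lever_ball 0.77 [278.  14.] [0.4042 0.1342 0.134 ]
bar_end 0.95 [232. 192.] [ 0.4165 -0.0329  0.091 ]
bar_end 0.66 [440. 265.] [ 0.6577 -0.0252  0.091 ]
```

Call:
{"method": "apply_moves", "body": {"commands": [[-0.012, 0.015, 0, -0.5, 1], [-0.014, 0.018, 0, -0.5, 1]]}}

```text
clock: 8.83
position: [0.5286, 0.0029, 0.2073]
ee_rot: [0.54, 0.841, -0.012, 0.029]
ft_force: [0.8, -1.2, 0.9]
grip_width: -0.001
```

```bash
python3 g.py
```

```text
t 8.83 p [0.5286 0.0029 0.2073] toolx az 114.6 tilt z [ 0.037 -0.051 -0.998] post in tool [ 0.011  -0.0143] F [ 0.8 -1.2  0.9] j [ 0.99  0.32 -1.31  1.69  0.38  1.36  0.04]
```

Call:
{"method": "apply_moves", "body": {"commands": [[-0.015, 0.018, 0, 0, 1], [-0.015, 0.018, 0, 0, 1], [-0.013, 0.017, 0.01, 0, 1], [0, 0.002, 0.03, 0, 1], [0, 0, 0.03, 0, 1]]}}

```text
clock: 9.25
position: [0.6047, -0.0209, 0.1544]
ee_rot: [0.544, 0.838, -0.013, 0.043]
ft_force: [-0.1, 0.2, 0.0]
grip_width: -0.002
```

```bash
python3 g.py; python3 - <<'E'
from h import *
o=manip.get_obs();print(totool(np.array([.5806,.0307,.134])-o['position'],o))
E
```

```text
t 9.25 p [ 0.6047 -0.0209  0.1544] toolx az 113.9 tilt z [ 0.058 -0.069 -0.996] post in tool [ 0.0632 -0.0742] F [-0.1  0.2  0. ] j [ 0.79  0.52 -1.16  1.59  0.57  1.33 -0.03]
[ 0.05850479 -0.00147617  0.01531953]
```

Call:
{"method": "apply_moves", "body": {"commands": [[0, 0, 0.03, 0, 1], [0, 0, 0.03, 0, 1], [0.006, 0, 0.008, 0, 1], [0.012, 0, 0, 0, 1], [0.008, 0, 0, 0, 1]]}}

```text
clock: 9.67
position: [0.5947, -0.0068, 0.0884]
ee_rot: [0.549, 0.834, -0.016, 0.05]
ft_force: [0.7, 0.4, 0.5]
grip_width: -0.003
```

```bash
cat >> g.py <<'E'
print('ball0 in tool',totool(np.array([.5806,.0307,.134])-p,o).round(4),'hub',totool(np.array([.5748,.0373,.075])-p,o).round(4))
E
python3 g.py
```

```text
t 9.67 p [ 0.5947 -0.0068  0.0884] toolx az 113.2 tilt z [ 0.066 -0.082 -0.994] post in tool [ 0.0454 -0.0713] F [0.7 0.4 0.5] j [ 0.75  0.55 -1.12  1.7   0.64  1.21 -0.13]
ball0 in tool [ 0.0351  0.0033 -0.0494] hub [ 0.0494 -0.0011  0.0084]
```

Call:
{"method": "apply_moves", "body": {"commands": [[0.008, 0.001, 0.003, -1, 1], [0.008, 0.001, 0, 0, 1], [0.008, 0, 0, 0, 1], [0.008, 0, 0, 0, 1]]}}

```text
clock: 10.0
position: [0.5845, 0.0269, 0.0893]
ee_rot: [0.541, 0.839, -0.016, 0.055]
ft_force: [0.6, -2.6, 0.7]
grip_width: -0.002
```

```bash
python3 g.py
```

```text
t 10.0 p [0.5845 0.0269 0.0893] toolx az 114.3 tilt z [ 0.076 -0.086 -0.993] post in tool [ 0.012 -0.075] F [ 0.6 -2.6  0.7] j [ 0.71  0.53 -1.14  1.73  0.64  1.2  -0.18]
ball0 in tool [ 0.0001 -0.0004 -0.0451] hub [ 0.0149 -0.0049  0.0125]
```

Call:
{"method": "apply_moves", "body": {"commands": [[0.007, 0, 0.001, 0, 1], [0.007, 0, 0.001, 0, 1], [0.007, 0, 0.001, 0, 1], [0.006, 0, 0.002, 0, 1]]}}

```text
clock: 10.33
position: [0.5733, 0.0538, 0.0824]
ee_rot: [0.541, 0.839, -0.015, 0.057]
ft_force: [-0.6, -2.7, 1.2]
grip_width: 0.0
```

```bash
python3 g.py; python3 look.py w5.png
```

```text
t 10.33 p [0.5733 0.0538 0.0824] toolx az 114.3 tilt z [ 0.078 -0.087 -0.993] post in tool [-0.0169 -0.0761] F [-0.6 -2.7  1.2] j [ 0.67  0.53 -1.14  1.76  0.64  1.18 -0.24]
ball0 in tool [-0.0297 -0.0011 -0.0487] hub [-0.0147 -0.0058  0.0089]
10.3333 [0.5733 0.0538 0.0824] [-114.2    4.5  175. ] [-0.6 -2.7  1.2]
screw_hub 0.71 [313. 242.] [0.5719 0.0417 0.075 ]
lever_ball 0.71 [311. 230.] [0.5548 0.0781 0.134 ]
bar_end 0.66 [ 82. 258.] [ 0.4152 -0.0398  0.091 ]
```

Call:
{"method": "apply_moves", "body": {"commands": [[-0.006, 0, 0, 0, 1], [0, 0, -0.03, 0, 1], [0, -0.002, -0.025, 0, 1], [0.02, -0.003, 0, 0, 1], [0.02, 0, 0, 0, 1]]}}

```text
clock: 11.0
position: [0.553, 0.0806, 0.1345]
ee_rot: [0.545, 0.837, -0.015, 0.055]
ft_force: [-0.5, -0.3, -0.9]
grip_width: 0.001
```

```bash
cat >> g.py <<'E'
h=np.array([.5735,.0395,.075]);t=np.array([-.43,.903,0])
for a in (.78,1.14): print('ball@%.2f'%a,totool(h+.06*(np.sin(a)*t+np.array([0,0,np.cos(a)]))-p,o).round(4))
E
python3 g.py
```

```text
t 11.0 p [0.553  0.0806 0.1345] toolx az 113.7 tilt z [ 0.075 -0.086 -0.993] post in tool [-0.0501 -0.0682] F [-0.5 -0.3 -0.9] j [ 0.69  0.44 -1.21  1.74  0.55  1.26 -0.24]
ball0 in tool [-0.0564  0.005   0.0069] hub [-0.0416  0.0003  0.0645]
ball@0.78 [-0.0018  0.0004  0.0172]
ball@1.14 [ 0.0123 -0.0005  0.0333]
```

Call:
{"method": "apply_moves", "body": {"commands": [[0.006, 0, 0.02, 0, 1], [0, 0, 0.02, 0, 1], [0.001, 0, 0.008, 0, 1], [0.001, 0, 0.008, 0, 1]]}}

```text
clock: 11.33
position: [0.5577, 0.0889, 0.0819]
ee_rot: [0.543, 0.837, -0.01, 0.058]
ft_force: [0.5, 4.1, 4.9]
grip_width: 0.0
```

```bash
python3 g.py
```

```text
t 11.33 p [0.5577 0.0889 0.0819] toolx az 113.9 tilt z [ 0.086 -0.079 -0.993] post in tool [-0.0556 -0.0761] F [0.5 4.1 4.9] j [ 0.63  0.5  -1.16  1.79  0.62  1.17 -0.3 ]
ball0 in tool [-0.0677 -0.0005 -0.0451] hub [-0.053  -0.0059  0.0124]
ball@0.78 [-0.0131 -0.0051 -0.0348]
ball@1.14 [ 0.001  -0.0062 -0.0187]
```

Call:
{"method": "apply_moves", "body": {"commands": [[0.001, -0.002, 0.006, 0, 1], [0.001, -0.002, 0.006, 0, 1], [0, 0, 0.006, 0, 1]]}}

```text
clock: 11.58
position: [0.5556, 0.0884, 0.0635]
ee_rot: [0.543, 0.837, -0.008, 0.058]
ft_force: [-1.5, 0.4, -0.7]
grip_width: 0.005
```

```bash
python3 g.py
```

```text
t 11.58 p [0.5556 0.0884 0.0635] toolx az 113.9 tilt z [ 0.087 -0.077 -0.993] post in tool [-0.056 -0.074] F [-1.5  0.4 -0.7] j [ 0.63  0.52 -1.14  1.81  0.64  1.13 -0.32]
ball0 in tool [-0.07    0.0025 -0.0635] hub [-0.0554 -0.0029 -0.0059]
ball@0.78 [-0.0154 -0.002  -0.053 ]
ball@1.14 [-0.0013 -0.0032 -0.0369]
```

```bash
python3 look.py w6.png; python3 -c "
import cv2;p=cv2.imread('pics/w6.png');cv2.imwrite('pics/w6c.png',cv2.resize(p[140:360,180:480],(780,572)))"
```

```text
11.5833 [0.5556 0.0884 0.0635] [-113.9    5.   175.6] [-1.5  0.4 -0.7]
post_top 0.82 [58.  9.] [0.3849 0.1643 0.112 ]
screw_hub 0.93 [318. 328.] [0.5808 0.0224 0.075 ]
screw_hub 0.72 [129.  54.] [0.4139 0.1487 0.075 ]
lever_ball 0.76 [75. 59.] [0.4264 0.1483 0.134 ]
bar_end 0.73 [ 80. 288.] [ 0.4087 -0.0122  0.091 ]
```

View pics/w6c.png

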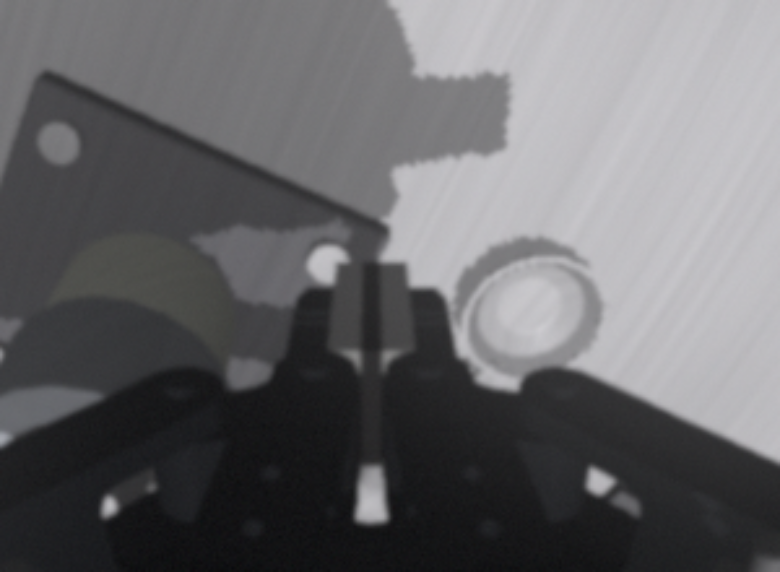

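Call:
{"method": "apply_moves", "body": {"commands": [[0, 0, -0.02, 0, 1], [0, 0, -0.035, 0, 1], [0, 0, -0.035, 0, 1], [-0.02, 0, -0.02, 0, 1], [-0.02, 0, 0, 0, 1]]}}

```text
clock: 12.25
position: [0.5606, 0.062, 0.1821]
ee_rot: [0.541, 0.839, -0.01, 0.057]
ft_force: [1.1, -0.1, -0.3]
grip_width: -0.001
```

```bash
python3 g.py; python3 look.py w7.png; python3 -c "
import cv2;p=cv2.imread('pics/w7.png');cv2.imwrite('pics/w7c.png',cv2.resize(p[80:300,180:480],(780,572)))"
```

```text
t 12.25 p [0.5606 0.062  0.1821] toolx az 114.2 tilt z [ 0.086 -0.078 -0.993] post in tool [-0.0297 -0.0679] F [ 1.1 -0.1 -0.3] j [ 0.77  0.4  -1.25  1.68  0.5   1.32 -0.15]
ball0 in tool [-0.0315  0.003   0.0519] hub [-0.0168 -0.0022  0.1095]
ball@0.78 [ 0.0231 -0.0012  0.0623]
ball@1.14 [ 0.0372 -0.0022  0.0785]
12.25 [0.5606 0.062  0.1821] [-114.2    4.9  175.5] [ 1.1 -0.1 -0.3]
post_top 0.75 [411. 320.] [ 0.7157 -0.0352  0.112 ]
screw_hub 0.94 [319. 220.] [0.5799 0.0232 0.075 ]
screw_hub 0.68 [198.  32.] [0.4066 0.146  0.075 ]
lever_ball 0.95 [176.  31.] [0.4134 0.141  0.134 ]
lever_ball 0.61 [335. 177.] [0.5625 0.0849 0.134 ]
bar_end 0.77 [143. 196.] [ 0.4072 -0.0163  0.091 ]
bar_end 0.62 [367. 288.] [ 0.6558 -0.0236  0.091 ]
```

View pics/w7c.png

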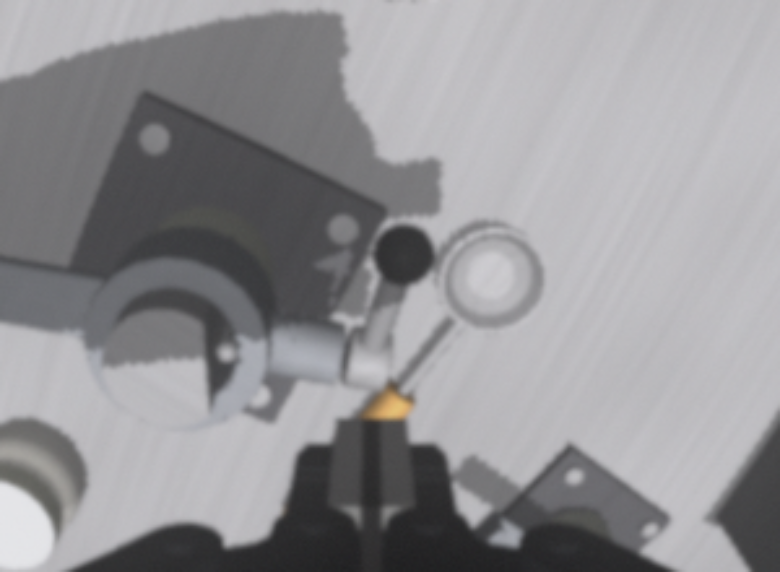

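```bash
cat >> h.py <<'E'
def wdepth(uv,o,d):
    i=camera_info('wrist');K=np.array(i['camera_matrix']);T=np.array(i['T_tool_cam'])
    z=np.median(d[int(uv[1])-2:int(uv[1])+3,int(uv[0])-2:int(uv[0])+3])
    x=(np.array(uv,float)-K[:2,2])/K[0,0];r=np.linalg.norm(x)
    q=np.array([*(x/r*np.tan(r)),1])*z;q=T[:3,:3]@q+T[:3,3]
    return R.from_quat(o['ee_rot']).apply(q)+o['position']
E
python3 - <<'E'
from h import *
o=manip.get_obs();d=np.load('wd.npy')
b=wdepth((335.4,177.3),o,d);hb=wdepth((321,219),o,d);print('ball surf',b,'hub surf',hb)
# refine post flat
f=lambda u,v,z: wpix((180+u/2.6,80+v/2.6),z,o)
a=f(204,320,.112);c=f(210,413,.112);print('flat len',np.linalg.norm(a-c),'dir',ang(a,c)+90,ang(c,a)-90)
E
```

```text
ball surf [0.56451842 0.07917167 0.10937046] hub surf [0.57558264 0.02907944 0.08096971]
flat len 0.03342373296681352 dir 22.849001109650345 22.84900110965036
```

```bash
cat > b.py <<'E'
from h import *
o=manip.get_obs();print(o['clock'],o['position'].round(4),'ball in tool',totool(np.array([.5645,.080,.100])-o['position'],o).round(4),'F',o['ft_force'].round(1))
E
python3 b.py
```

```text
12.5 [0.5585 0.0615 0.177 ] ball in tool [0.0223 0.01   0.0756] F [-0.6  0.1 -0.2]
```

Call:
{"method": "apply_moves", "body": {"commands": [[0.011, 0.005, 0, 0, 1], [0.011, 0.005, 0.02, 0, 1], [0, 0, 0.03, 0, 1], [0, 0, 0.025, 0, 1], [0, 0, 0, 0, 1]]}}

```text
clock: 12.92
position: [0.5627, 0.0846, 0.0971]
ee_rot: [0.54, 0.84, -0.011, 0.054]
ft_force: [-0.2, -0.5, -0.4]
grip_width: -0.002
```

```bash
python3 b.py
```

```text
12.9167 [0.5627 0.0846 0.0971] ball in tool [-0.0052 -0.0002 -0.0024] F [-0.2 -0.5 -0.4]
```

Call:
{"method": "apply_moves", "body": {"commands": [[-0.003, 0, 0.008, 0, 1], [-0.001, 0, 0.008, 0, 1], [0, 0, 0.006, 0, 1], [0, 0, 0.004, 0, 1]]}}

```text
clock: 13.25
position: [0.5671, 0.0831, 0.0732]
ee_rot: [0.538, 0.841, -0.009, 0.055]
ft_force: [-4.5, 4.6, 13.0]
grip_width: 0.0
```

```bash
python3 b.py
```

```text
13.25 [0.5671 0.0831 0.0732] ball in tool [-0.0044 -0.0025 -0.0266] F [-4.5  4.6 13. ]
```

Call:
{"method": "apply_moves", "body": {"commands": [[0, 0, 0.005, 0, 1], [0, 0, 0.005, 0, 1], [0, 0, 0.005, 0, 1]]}}

```text
clock: 13.5
position: [0.5696, 0.0869, 0.0649]
ee_rot: [0.537, 0.842, -0.007, 0.056]
ft_force: [-12.6, 3.3, 33.4]
grip_width: 0.001
```

```bash
python3 b.py
```

```text
13.5 [0.5696 0.0869 0.0649] ball in tool [-0.0076 -0.0058 -0.0348] F [-12.6   3.3  33.4]
```

Call:
{"method": "apply_moves", "body": {"commands": [[0, 0, -0.01, 0, 1], [0, 0, -0.03, 0, 1], [0, 0, -0.035, 0, 1], [-0.01, 0, -0.035, 0, 1], [-0.01, 0, 0, 0, 1]]}}

```text
clock: 13.92
position: [0.5676, 0.0806, 0.1836]
ee_rot: [0.535, 0.843, -0.006, 0.057]
ft_force: [1.1, 0.8, 0.5]
grip_width: 0.004
```

```bash
python3 b.py; python3 look.py w8.png;  python3 -c "
import cv2;p=cv2.imread('pics/w8.png');cv2.imwrite('pics/w8c.png',cv2.resize(p[80:300,180:480],(780,572)))"
```

```text
13.9167 [0.5676 0.0806 0.1836] ball in tool [ 0.0092 -0.0073  0.0828] F [1.1 0.8 0.5]
13.9167 [0.5676 0.0806 0.1836] [-115.1    5.1  176. ] [1.1 0.8 0.5]
post_top 0.77 [142.  14.] [0.3705 0.1629 0.112 ]
post_top 0.63 [397. 335.] [ 0.7232 -0.0394  0.112 ]
screw_hub 0.75 [304. 232.] [0.5793 0.0237 0.075 ]
screw_hub 0.71 [187.  46.] [0.4069 0.1479 0.075 ]
lever_ball 0.92 [316. 192.] [0.5619 0.0874 0.134 ]
lever_ball 0.83 [164.  51.] [0.4152 0.1407 0.134 ]
bar_end 0.82 [132. 201.] [ 0.4045 -0.0106  0.091 ]
```

View pics/w8c.png

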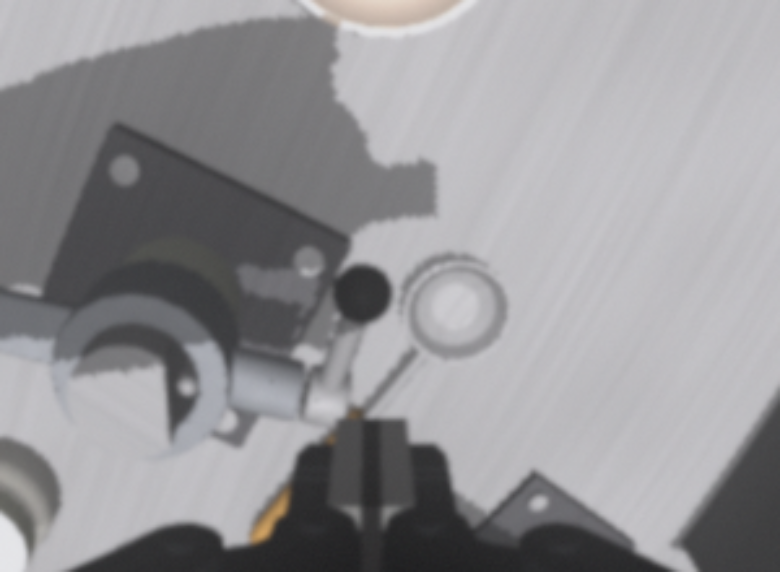

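```bash
python3 - <<'E'
from h import *
o=manip.get_obs();d=np.load('wd.npy')
for uv in ((319.2,192.7),(317,191),(321,194)):
    b=wdepth(uv,o,d);print('ball surf',b)
c=b-0
h=wdepth((180+325/2.6,80+400/2.6),o,d);print('hub surf',h)
p,_=camera('top')
for t in ('spoon','dish','tub'): print(t,[(round(q['conf'],2),np.round(world('top',q['xy'],z=0.01),3)) for q in nets.place_of('top',t)[:1]])
cv2.imwrite('pics/x.png',p[:,:,::-1])
p0=cv2.imread('pics/top0.png');cv2.imwrite('pics/t.png',p0)
E
```

```text
ball surf [0.56508348 0.0776186  0.10275769]
ball surf [0.56294656 0.077943   0.1018669 ]
ball surf [0.56687076 0.07729696 0.10308492]
hub surf [0.57499296 0.02568995 0.07844119]
spoon [(0.71, array([ 0.607, -0.011,  0.01 ]))]
dish [(0.82, array([0.519, 0.194, 0.01 ]))]
tub [(0.49, array([ 0.447, -0.118,  0.01 ]))]
```

Call:
{"method": "apply_moves", "body": {"commands": [[0, 0, -0.03, 0, 1], [0, 0, -0.03, 0, 1], [0, 0, 0, 0, 1], [0, 0, 0, 0, 1]]}}

```text
clock: 14.7
position: [0.5581, 0.0839, 0.2348]
ee_rot: [0.534, 0.844, -0.01, 0.05]
ft_force: [0.2, -1.1, -1.2]
grip_width: 0.001
```

```bash
python3 - <<'E'
from h import *
o=manip.get_obs();p,d=camera('wrist')
for t in ('lever_ball','screw_hub'):
  for q in nets.place_of('wrist',t)[:2]: print(t,round(q['conf'],2),wdepth(q['xy'],o,d).round(4))
print(o['ft_force'].round(1),o['clock']);print(workorder.hand_in())
E
```

```text
lever_ball 0.72 [0.3978 0.1421 0.1031]
lever_ball 0.6 [0.5682 0.0768 0.1112]
screw_hub 0.83 [0.4044 0.1455 0.0565]
screw_hub 0.59 [0.5813 0.0249 0.0871]
[ 0.2 -1.1 -1.2] 14.7
the job is handed in; nothing more can be done
None
```

The collar is turned to the flat and the lever is pressed down to its stop. I handed the job in at about 15 s with the arm clear of everything; hand-in gave no verdict. I pushed the support arm round anticlockwise with the shut fingers, swung the lever over, and pressed it down twice.

**Last checks:**
- **Lever:** the ball's top is about 111 mm above the counter, so its centre is about 26 mm above the screw axis. That puts the lever at about 1.28 rad, well past 1.0. An earlier depth reading gave 103 mm for the ball's top, which would mean further down still.
- **Hub:** it has moved about 90 mm from where it started.
- **Other objects:** by the top camera's last fix the dish, spoon and tub are near the stand where expected. I did not compare them one by one with their start positions. The only forces measured came from pushing the support arm, lever and ball.

**What disagreed or went less well:**
- **Fingertips:** they really end about 41 mm behind the reported TCP. My first push therefore passed over the support arm without touching it, and I repeated it lower.
- **Screw angle:** the first press from above, which also slid off beside the ball, turned the collar back clockwise. The screw now points at about 13°, and the flat at about 23–25°. It is therefore roughly 11° off square, inside the 25° allowed.
- **Press force:** the final press reached about 33 N, above the 10–20 N suggested but under the 40 N limit.

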